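# Turn on the gas under the lidded pot

## Task

Turn on the gas ring under the lidded pot: push in the knob straight in front of that pot, turn it anticlockwise a quarter turn to full, and let go of it so that it springs up again. Leave the other knob off and do not shift the pot or the open pan.

Things in the scene. Friction and masses are not known exactly. Their poses are not given: they have to be found in the camera images.
- hob: Fixed table-top gas hob, a steel box 340 (x) by 500 (y) mm, top 58 mm above the worktop. Origin: centre of its underside on the worktop; x to its back, y to its left. Rings at x 80, y +-130 mm with black pan supports, top at 86 mm; the two knobs stand on the front strip at x -120, y +-130 mm, each straight in front of its ring.
- pot: Steel cooking pot with a lid (fixed on it) and a black lid knob, 140 mm in diameter, 98 mm high with the lid knob, two small ear handles at the sides (178 mm over them). It stands on one of the hob's two rings, whose supports are 86 mm above the worktop. Origin: centre of its underside, z up, ears along its y.
- pan: Shallow open steel pan without a lid, 156 mm in diameter, 34 mm high, two ear handles (195 mm over them), on the hob's other ring. Origin: centre of its underside, z up, ears along its y.
- knob_left_top (a point): Top centre of the left knob's grip bar, 104 mm above the worktop when out; moves with the knob. z up, x along the bar to its white pointer (off: to the hob's back, at the left ring's centre 200 mm off). Black knob: bar 46 long, 14 wide, 27 mm high on a flange of 52 mm diameter, its upper face 26 mm below this point. Sprung: pushes down 8 mm (4 to 10 N), clears its stop 5 mm down, springs up when let go.
- knob_right_top (a point): Top centre of the right knob's grip bar, 104 mm above the worktop when out; moves with the knob. z up, x along the bar to its white pointer (off: to the hob's back, at the right ring's centre 200 mm off). Black knob: bar 46 long, 14 wide, 27 mm high on a flange of 52 mm diameter, its upper face 26 mm below this point. Sprung: pushes down 8 mm (4 to 10 N), clears its stop 5 mm down, springs up when let go.
- knob_left (a joint): Turn of the left knob about its upright axis: 0 = off, growing anticlockwise seen from above; full is a quarter turn, 1.57 (pointer to the large dot at the knob's left), end stop 1.66. A safety stop blocks it at about 0.1 unless pushed in 5 mm or more; keep it pushed until past 0.9. Stays where left (friction 0.04 N m).
- knob_right (a joint): Turn of the right knob about its upright axis: 0 = off, growing anticlockwise seen from above; full is a quarter turn, 1.57 (pointer to the large dot at the knob's left), end stop 1.66. A safety stop blocks it at about 0.1 unless pushed in 5 mm or more; keep it pushed until past 0.9. Stays where left (friction 0.04 N m).

How it is judged (in metres and radians):
On the way:
1. the knob in front of the lidded pot is pushed in while still at off (((horizontal distance between knob_left_top and pot below 0.26 m and height (world z) of knob_left_top below 0.1 m and value of joint knob_left below 0.4 rad) or (horizontal distance between knob_right_top and pot below 0.26 m and height (world z) of knob_right_top below 0.1 m and value of joint knob_right below 0.4 rad))), for 0.05 s.
At the end, for the whole second after the job is handed in: The knob in front of the lidded pot is turned anticlockwise to full (more than 1.2 rad, about 70 degrees, up to its end stop) and has sprung up again (within 2.5 mm), the other knob is off (under 0.12 rad), and pot and pan are within 30 mm of where they stood (((horizontal distance between knob_left_top and pot below 0.26 m and value of joint knob_left above 1.2 rad and height (world z) of knob_left_top above 0.1015 m and value of joint knob_right below 0.12 rad) or (horizontal distance between knob_right_top and pot below 0.26 m and value of joint knob_right above 1.2 rad and height (world z) of knob_right_top above 0.1015 m and value of joint knob_left below 0.12 rad)) and distance of each of pot, pan from where it was at the start of the episode below 0.03 m); the robot touches nothing.
It fails at once if the knob in front of the open pan is turned on ((horizontal distance between knob_left_top and pot below 0.26 m and value of joint knob_right above 0.4 rad) or (horizontal distance between knob_right_top and pot below 0.26 m and value of joint knob_left above 0.4 rad)).
It fails at once if the pot or the pan is shifted by more than 30 mm (distance of any of pot, pan from where it was at the start of the episode above 0.03 m).
It also fails if it takes over 32 s, if anything falls off the work surface, if the arm or the gripper's body presses on something with over 40 N, if the wrist force passes 120 N, or if a joint passes its speed limit or range.

## Robot

A 6-joint arm with a two-finger parallel gripper is mounted at the origin on a cart in front of the work surface, level with it; the furniture and walls round the work are solid. World frame = base frame: x ahead of the robot, y to its left, z up, the work surface at z = 0. Lengths are in mm, angles in degrees, forces in N, time in s.
With the tool pointing down it reaches from about 300 to 850 mm from the base axis. Payload 4.2 kg.
Tool frame: the origin (TCP) lies midway between the tips of the shut fingers; the grasp point (between the pads) lies 19 mm behind it (env.hold_point_z is the z of the grasp point in the tool frame, in mm); z points along the fingers, y is the direction in which the jaws open and shut (so a half turn about z gives the same grasp; the last joint's range is limited). The gripper opens to 91 mm and grips with 3 to 60 N. Pads are 32 mm wide; open, the fingers measure 118 mm over their backs; the gripper's body (76 mm by 178 mm) begins 60 mm behind the grasp point.
Start: joints at [-77.292, 18.312, 89.639, -0, 72.044, -1.146], TCP at [137.686, -558.288, 213.976] pointing down, gripper open.
Joint ranges: [-177.97, 177.97], [-48.28, 115.42], [12.27, 149.76], [-77.06, 257.06], [2.81, 150.46], [-146.56, 146.56]. Speed limits (degrees/s): [147.25, 147.25, 180, 180, 180, 180].

## Interface

Orientations are given as [roll, pitch, yaw] about the fixed x, y, z axes, in that order (R = Rz(yaw) Ry(pitch) Rx(roll)).
In Python, from workcell import env, grab_frame, camera_params, spotter gives the robot as it stands. The module is installed in compiled form; this text tells all that it offers.
- The arm moves only by the shell command python3 -m jog 'ROWS' [FORCE]. ROWS is text: rows parted by semicolons, each of 7 numbers parted by spaces: the turn, a rotation vector about the world's x, y, z in units of 5 degrees (1.0 is 5 degrees), then the shift along the world's x, y, z in units of 25 mm (1.0 is 25 mm), then the opening, from 0 (shut) to 1 (fully open). A call has 1 to 5 rows; each row is the pose to reach, as a shift and turn from the pose commanded when the call began; what a row does not reach only later rows make up. A row lasts 1/8 s, in which the tool goes at most 62.5 mm and 10.7 degrees, less where a joint would pass 70% of its speed; a pose out of reach is approached as far as the arm can. A call with a gripper value outside its range is refused whole. The fingers move at their own pace and stop on an object; FORCE is the grip in N (left out, the last holds). Time passes only in rows, so rows that repeat a pose let the fingers close. It gives the time, the measured TCP pose, the force and the opening at its end, in the units of the state.
- env.state(): the state, without advancing time (a new reading comes with each control period).
- grab_frame(name): name is "scene" or "top" or "wrist"; returns the picture (420x560x3 uint8, red, green, blue); there is no depth.
- camera_params(name): a dict with "K" (3x3 intrinsics, pixels), "rvec" (rotation vector, rad) and "tvec" (3), from world to camera coordinates, as OpenCV has them. Camera axes: x right, y down, z forward; pixel columns grow to the right and rows downward; lengths in mm; the calibration is good to about 2 mm. A picture is of the moment at which its call begins: read the wrist's pose just before it. camera_params takes no time and is no camera call; for the wrist camera it gives the pose at the moment of the call.
- env.job_done(): hands the job in, once; it reports no verdict.
Trained networks look in the newest picture that a camera, given by its name, has taken for a name from the list of things; names that differ only in an ending like _2 or _b are one class to them, and where a whole thing is asked for, a point or a joint stands for the part that bears it (a point fixed in the world has none). Each returns a list of dicts, best first, with "conf" (0 to 1); they miss things now and then, are a little off and sometimes report something else, mostly with a low value. They report only what shows in the picture. A call takes as long as a camera call.
- spotter.look_for(query, camera): "box" ([left, top, width, height] in pixels, round what is visible of it).
- spotter.trace(query, camera): "region" (420x560 bool, what is visible of it) and "box" ([left, top, width, height] in pixels, round what is visible of it).
The state is a dict: "time_s": time; "qpos": joint angles; "qvel": joint speeds; "effort": joint torques, N m; "ee_pos": TCP position; "ee_rot": TCP orientation; "force": force on the tool from outside, world axes, zero at the start; "torque": the same for the moment, N m; "gripper_width": finger opening in mm.
Only numpy, scipy, OpenCV 4.12 (cv2) and the standard library are available. Lean on these libraries where they do the work, as an engineer would, in place of code of your own. Each camera call takes 0.05 s, during which the arm holds its last target. There are 200 camera calls.

## Working session

There is one attempt and no reset: what is moved stays moved. The work goes in short steps, Python scripts to look and compute and a shell command to move; the robot and the scene stay as the last step left them, time stands still between calls to the robot, and variables do not carry over. Pictures are saved under pics/ and viewed, about 8 in all and at most 12, crops included, and the job is handed in when it is done.

```bash
mkdir -p pics; cat > h.py <<'E'
import numpy as np, cv2
from workcell import env, grab_frame, camera_params, spotter
def ray(cam,uv,z):
    p=camera_params(cam); R,_=cv2.Rodrigues(np.array(p["rvec"],float)); t=np.array(p["tvec"],float).ravel()
    d=R.T@np.linalg.inv(np.array(p["K"]))@np.array([uv[0],uv[1],1.]); c=-R.T@t
    return c+d*(z-c[2])/d[2]
def save(cam,n):
    im=grab_frame(cam); cv2.imwrite(f"pics/{n}.png",im[:,:,::-1]); return im
E
python3 - <<'E'
from h import *
s=env.state(); print(s["time_s"],s["ee_pos"],s["ee_rot"],s["gripper_width"],env.hold_point_z)
a=save("top","top0"); 
for q,z in (("pot",150),("pan",110),("knob_left_top",90),("knob_right_top",90),("hob",58)):
    for r in spotter.look_for(q,"top")[:3]:
        b=r["box"]; print("top",q,round(r["conf"],2),np.round(b),ray("top",(b[0]+b[2]/2,b[1]+b[3]/2),z).round())
E
```

```text
0.0 [ 137.57396518 -557.76546983  213.11249336] [-1.79897193e+02 -7.21750429e-04  1.38563081e+01] 91.26392141019109 -18.8
top pot 0.59 [166. 141.  99.  51.] [647. 182. 150.]
top pan 0.92 [297. 136. 107.  59.] [652. -71. 110.]
top pan 0.33 [332. 250.  29.  27.] [467. -57. 110.]
top knob_left_top 0.63 [202. 249.  26.  25.] [475. 192.  90.]
top knob_right_top 0.82 [332. 250.  27.  22.] [469. -56.  90.]
top hob 0.88 [153. 138. 248. 151.] [567.  71.  58.]
```

```bash
python3 - <<'E'
from h import *
save("scene","scene0")
for q,z in (("pot",150),("pan",110),("knob_left_top",90)):
    for r in spotter.look_for(q,"scene")[:3]:
        b=r["box"]; print("scene",q,round(r["conf"],2),np.round(b),ray("scene",(b[0]+b[2]/2,b[1]+b[3]/2),z).round())
E
```

```text
scene pot 0.66 [170. 184.  72.  72.] [667. 208. 150.]
scene pot 0.21 [277. 257.  27.  26.] [456. 234. 150.]
scene knob_left_top 0.78 [279. 259.  20.  24.] [475. 203.  90.]
```

View pics/top0.png

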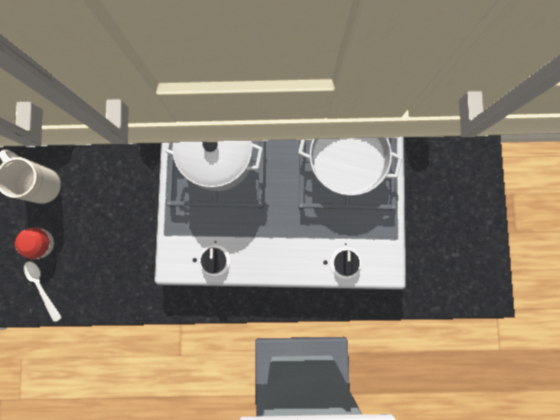

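View pics/scene0.png

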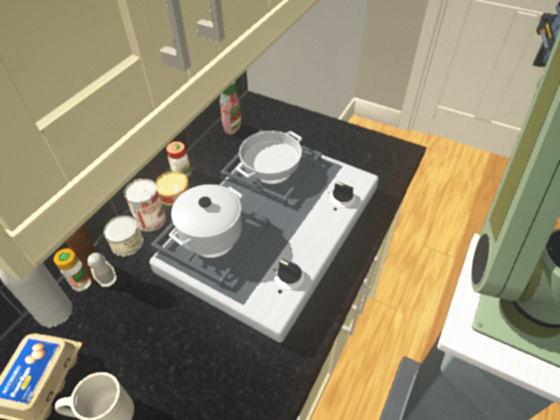

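The lidded pot (210,165 in top) stands on the left ring and the pan (350,165) on the right, so the left knob (213,260 in top) is the one, at about (475, 195). A wall cabinet overhangs the back, so I'll stay at x < 480 and swing over to the left knob.

```bash
R="";
python3 -m jog '0 0 -2.77 8.8 8.8 2 1;0 0 -2.77 8.8 8.8 2 1;0 0 -2.77 8.8 8.8 2 1;0 0 -2.77 8.8 8.8 2 1;0 0 -2.77 8.8 8.8 2 1' 40
```

```text
time_s: 1.12
ee_pos: [355.8, -339.9, 263.9]
ee_rot: [180.0, -0.0, -0.0]
force: [0.3, -0.8, -0.1]
gripper_width: 91.4
```

```bash

python3 -m jog '0 0 0 3.5 11.6 0 1;0 0 0 3.5 11.6 0 1;0 0 0 3.5 11.6 0 1;0 0 0 3.5 11.6 0 1;0 0 0 3.5 11.6 0 1'
python3 -m jog '0 0 0 1.2 9.6 0 1;0 0 0 1.2 9.6 0 1;0 0 0 1.2 9.6 0 1;0 0 0 1.2 9.6 0 1;0 0 0 1.2 9.6 0 1'
python3 - <<'E'
from h import *
s=env.state(); print(s["time_s"],s["ee_pos"],s["ee_rot"],s["qpos"])
save("wrist","w1")
for r in spotter.look_for("knob_left_top","wrist")[:3]:
    b=r["box"]; print(round(r["conf"],2),np.round(b),ray("wrist",(b[0]+b[2]/2,b[1]+b[3]/2),90).round())
p=camera_params("wrist");R,_=cv2.Rodrigues(np.array(p["rvec"],float));print(-R.T@np.ravel(p["tvec"]))
E
```

```text
time_s: 1.75
ee_pos: [442.4, -49.2, 263.6]
ee_rot: [180.0, -0.1, 0.0]
force: [0.6, -0.5, -0.3]
gripper_width: 91.2
time_s: 2.38
ee_pos: [472.1, 191.8, 262.9]
ee_rot: [-180.0, 0.0, 0.3]
force: [0.5, -0.8, 1.2]
gripper_width: 91.0
2.375 [472.1034793  191.75049113 262.8937897 ] [-1.79969476e+02  1.49840596e-02  3.00906074e-01] [2.07896320e+01 1.07374091e+01 9.29537080e+01 3.48264784e-02
 7.63122376e+01 1.10480488e+02]
0.72 [240. 155.  55.  55.] [478. 195.  90.]
[545.35695267 188.89991986 432.0984589 ]
```

View pics/w1.png

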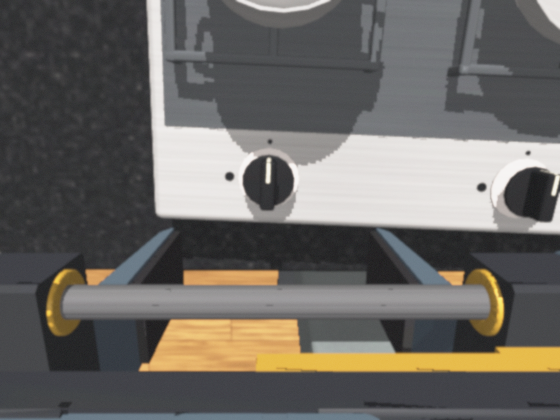

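The wrist picture shows the left knob at about (268,182) with its bar and white pointer towards the back. The flange is a roughly 52 px disc, and the right knob is well clear at (530,192). I'll take a close crop to get the axis.

```bash
python3 - <<'E'
from h import *
im=cv2.imread("pics/w1.png"); cv2.imwrite("pics/w1c.png",cv2.resize(im[130:230,210:330],None,fx=6,fy=6,interpolation=cv2.INTER_CUBIC))
for uv,z in (((269,181),78),((268,182),104),((269,157),104),((267,207),104)): print(uv,z,ray("wrist",uv,z).round(1))
E
```

```text
(269, 181) 78 [476.9 193.9  78. ]
(268, 182) 104 [481.  194.4 104. ]
(269, 157) 104 [503.4 193.5 104. ]
(267, 207) 104 [457.7 195.4 104. ]
```

View pics/w1c.png

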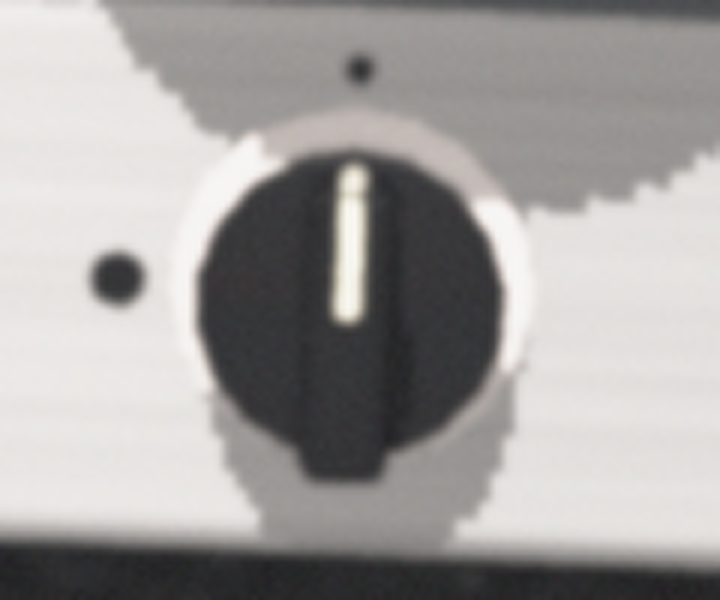

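The flange centre and the bar top agree: knob axis at (477.5, 194.7), hob yaw about -1.5°. Next I descend around the bar.

```bash

python3 -m jog '0 0 -0.3 0.1 0.12 -2 1;0 0 -0.3 0.1 0.12 -4 1;0 0 -0.3 0.1 0.12 -5.5 1;0 0 -0.3 0.1 0.12 -6.5 1;0 0 -0.3 0.1 0.12 -7.2 1'
python3 -m jog '0 0 0 0 0 0 0.6;0 0 0 0 0 0 0.35;0 0 0 0 0 0 0.25;0 0 0 0 0 0 0.25;0 0 0 0 0 0 0.25' 30
python3 - <<'E'
from h import *
save("wrist","w2")
E
```

```text
time_s: 3.1
ee_pos: [474.1, 189.4, 82.3]
ee_rot: [179.9, 0.1, -1.6]
force: [-0.1, 0.3, -0.3]
gripper_width: 91.0
time_s: 3.72
ee_pos: [474.7, 191.7, 83.6]
ee_rot: [-180.0, -0.0, -1.5]
force: [0.4, 0.6, -0.7]
gripper_width: 43.9
```

View pics/w2.png

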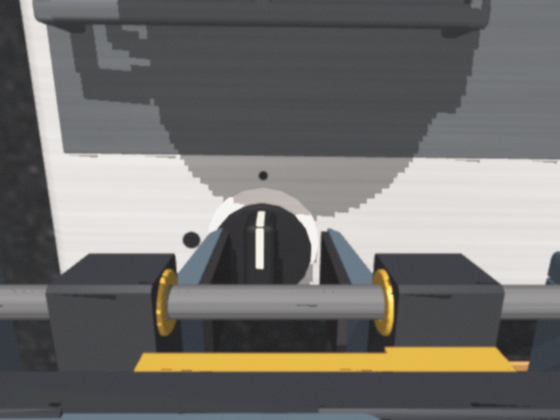

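The bar sits between the jaws, slightly left (column 260 against a jaw middle of about 272), which matches the measured TCP lagging by about 3 mm in x and y. I'll correct that and close.

```bash

python3 -m jog '0 0 0 0.12 0.14 0 0.45;0 0 0 0.12 0.14 0 0.3;0 0 0 0.12 0.14 0 0.2;0 0 0 0.12 0.14 0 0.1;0 0 0 0.12 0.14 0 0.05' 30
python3 -m jog '0 0 0 0 0 0 0;0 0 0 0 0 0 0;0 0 0 0 0 0 0' 30
```

```text
time_s: 4.4
ee_pos: [477.6, 197.9, 83.3]
ee_rot: [-179.7, -0.0, -1.6]
force: [-0.7, 10.1, -2.1]
gripper_width: 13.5
time_s: 4.78
ee_pos: [477.6, 197.9, 83.3]
ee_rot: [-179.7, -0.0, -1.6]
force: [0.0, 8.7, -1.6]
gripper_width: 13.6
```

Gripped, 13.6 mm wide as the bar should be. There is a small side force, so I ease 1 mm to +y while pushing down.

```bash

python3 -m jog '0 0 0 0 0.04 -0.1 0;0 0 0 0 0.04 -0.2 0;0 0 0 0 0.04 -0.3 0;0 0 0 0 0.04 -0.3 0' 40
```

```text
time_s: 5.28
ee_pos: [477.6, 198.0, 76.9]
ee_rot: [-179.8, -0.0, -1.6]
force: [-3.6, 5.8, 8.0]
gripper_width: 13.3
```

```bash

python3 -m jog '0 0 0.5 0 0 -0.05 0;0 0 2 0 0 -0.05 0;0 0 3.5 0 0 -0.05 0;0 0 5 0 0 -0.05 0;0 0 5 0 0 -0.05 0' 45
python3 -c "
from h import *
s=env.state();print(s['torque'],s['qpos'])"
```

```text
time_s: 5.9
ee_pos: [477.6, 198.3, 76.0]
ee_rot: [-179.8, -0.2, 23.5]
force: [-3.2, 6.5, 8.9]
gripper_width: 13.8
[1.10885597 0.77405624 0.0523409 ] [ 21.13816976  20.62102751 108.47003274   0.27257349  50.76665134
  87.50726737]
```

The yaw reached 25° with only 0.05 N·m, which is friction alone, so the stop is cleared. I keep turning.

```bash

python3 -m jog '0 0 1.7 0 0 0 0;0 0 3.4 0 0 0 0;0 0 5.1 0 0 0 0;0 0 6.8 0 0 0 0;0 0 6.8 0 0 0 0'
python3 -m jog '0 0 1.7 0 0 0 0;0 0 3.4 0 0 0 0;0 0 5 0 0 0 0;0 0 6.3 0 0 0 0;0 0 6.3 0 0 0 0'
python3 -c "
from h import *
s=env.state();print(s['torque'],s['qpos'])
save('wrist','w3')"
```

```text
time_s: 6.52
ee_pos: [477.4, 198.7, 76.0]
ee_rot: [-179.9, -0.3, 57.4]
force: [-4.3, 7.0, 8.7]
gripper_width: 13.5
time_s: 7.15
ee_pos: [477.1, 198.9, 76.0]
ee_rot: [-180.0, -0.3, 88.9]
force: [-6.6, 8.5, 9.4]
gripper_width: 13.7
[1.67003232 0.87599358 0.06262623] [ 21.16191304  20.6118183  108.48835999   0.37910688  50.78532775
  22.00432918]
```

View pics/w3.png

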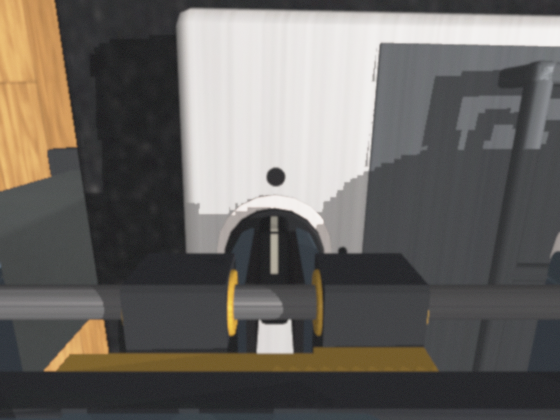

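The pointer (275,215→275) points at the large dot (276,176). Now I let go and rise.

```bash

python3 -m jog '0 0 0 0 0 0 0.3;0 0 0 0 0 0 0.5;0 0 0 0 0 0 0.6;0 0 0 0 0 0 0.6;0 0 0 0 0 0 0.6'
python3 -m jog '0 0 0 0 0 1 0.6;0 0 0 0 0 3 0.6;0 0 0 0 0 5 0.6;0 0 0 -2 0 7 0.6;0 0 0 -2 0 7 0.6'
python3 -m jog '0 0 0 -2 -8 0 0.6;0 0 0 -2 -8 0 0.6;0 0 0 -2 -8 0 0.6;0 0 0 -2 -8 0 0.6;0 0 0 -2 -8 0 0.6'
python3 - <<'E'
from h import *
a=save("top","top1"); b=save("scene","sc1")
for q in ("pot","pan","knob_left_top","knob_right_top"):
    for r in spotter.look_for(q,"top")[:1]: print(q,round(r["conf"],2),np.round(r["box"]))
z=lambda i:cv2.resize(i[:,:,::-1],None,fx=3,fy=3,interpolation=cv2.INTER_CUBIC)
cv2.imwrite("pics/end.png",np.vstack([z(a[225:300,150:410]),z(b[190:290,150:410])]))
E
```

```text
time_s: 7.82
ee_pos: [479.5, 196.4, 75.5]
ee_rot: [179.8, -0.1, 89.0]
force: [3.7, 0.4, 5.1]
gripper_width: 54.2
time_s: 8.45
ee_pos: [426.2, 196.1, 251.8]
ee_rot: [179.9, -0.1, 89.0]
force: [0.7, -0.5, 0.2]
gripper_width: 54.6
time_s: 9.07
ee_pos: [376.5, -4.9, 248.1]
ee_rot: [-179.8, -0.0, 88.8]
force: [-0.3, 0.4, -0.7]
gripper_width: 54.9
pot 0.61 [165. 137. 100.  55.]
pan 0.7 [300. 138. 101.  57.]
knob_left_top 0.58 [199. 247.  27.  26.]
knob_right_top 0.61 [338. 249.  20.  12.]
```

View pics/end.png

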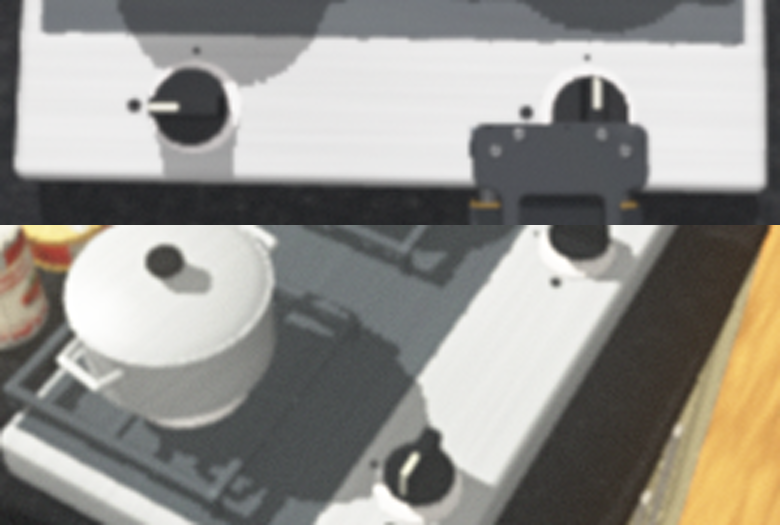

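The left pointer is at the large dot, the right one still points to the back, and pot and pan are where they were. I'm handing in.

```bash
python3 -c "
from h import *
print(env.state()['force'],env.job_done())"
```

```text
the job is handed in; nothing more can be done
[-0.84905103  0.03054079  0.43492694] None
```

The gas ring under the lidded pot is turned to full, and the job was handed in at about 9 s of the 32 s allowed. The pot is on the left ring, so I gripped the left knob, pushed it in about 7 mm while still at off, turned it about 90° anticlockwise, let go and moved the arm clear.

- **Left knob:** in the last pictures its pointer is at the large dot.
- **Right knob:** its pointer still faces the back (off).
- **Pot and pan:** their boxes in the top picture are within about 4 px of where they were at the start, so I saw no shift.
- **Force:** the tool reads about zero, with the arm in free air.
- **Spring-up:** I did not measure the knob's height. After I opened the jaws the fingertips still carried about 5 N, so they were probably resting on the flange. Lifting the arm took them off it, and the knob should then be free to spring up.

No check failed. The one mismatch was that the arm stood about 3 mm off its commanded position before the grip, which I corrected.

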